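Gluing weight off its safety hook onto the glued box

ROBOT

A 6-joint arm with a two-finger parallel gripper is mounted at the origin on the work surface. World frame = base frame: x ahead of the robot, y to its left, z up, the work surface at z = 0. Lengths are in m, angles in degrees, forces in N, time in s.
With the tool pointing down it reaches from about 0.4 to 0.825 m from the base axis. Payload 7 kg.
Tool frame: the origin (TCP) lies at the very end of the fingers, on their centre line; the grasp point (between the pads) lies 19 mm behind it (ctrl.grip_point_offset is the distance from the TCP to the grasp point, in m); x points along the fingers, z is the direction in which the jaws open and shut, and the axes are right-handed (so a half turn about x gives the same grasp; the last joint's range is limited). The gripper opens to 88 mm and grips with 3 to 60 N. Pads are 19 mm wide; open, the fingers measure 130 mm over their backs; the gripper's body (78 mm by 193 mm) begins 47 mm behind the grasp point.
Start: joints at [-47.206, 20.546, 0.682, 0, -70.136, -16.507], TCP at [0.299, -0.605, 0.227] pointing down, gripper open.
Joint ranges: [-176.03, 176.03], [-82.01, 121.73], [-58.28, 71.71], [-173.87, 95.51], [-174.79, -0.11], [-173.66, 173.66]. Speed limits (degrees/s): [136.94, 136.94, 172.46, 180, 180, 180].

INTERFACE

Orientations are given as [roll, pitch, yaw] about the fixed x, y, z axes, in that order (R = Rz(yaw) Ry(pitch) Rx(roll)).
In Python, from plant import get_obs, snapshot, calibration, close_job, ctrl gives the robot as it stands.
- The arm moves only by the tool move_arm, never from a script. Its argument "commands" is a list that holds one entry, the list of rows, each a list of 4 numbers: the shift along the tool's x, y, z in cm, then the turn about the tool's x in rad. In form: [[[dx, dy, dz, spin], ...]]. A call has 1 to 8 rows; each row shifts and turns the commanded pose from where the row before left it, along the tool's axes as they then stand; what a row does not reach is not made up. A row lasts 1/10 s, in which the tool goes at most 50 mm and 8.59 degrees, less where a joint would pass 70% of its speed; a pose out of reach is approached as far as the arm can. A call with a gripper value outside its range is refused whole. "jaw" is the finger opening in cm, from 0 to 8.76, set as the call begins (left out, the last holds). The fingers move at their own pace and stop on an object; the grip force is fixed at half the most. Time passes only in rows, so rows that do not move let the fingers close. It gives the time, the measured TCP pose, the force and the opening at its end, in the units of the state.
- get_obs(): the state, without advancing time (a new reading comes with each control period).
- snapshot(name): name is "side" or "top"; returns (picture, depth): 480x640x3 uint8, red, green, blue; 480x640 float32, m along the optical axis (not along the pixel's ray), 0 where there is no reading.
- calibration(name): a dict with "mtx" (3x3 intrinsics, pixels), "T" (4x4, takes a point from camera to world coordinates). Camera axes: x right, y up, looking along -z (the intrinsics and any distortion apply to the point x, -y, -z); pixel columns grow to the right and rows downward; lengths in m; the calibration is good to about 2 mm. A picture is of the moment at which its call begins. calibration takes no time and is no camera call.
- close_job(): hands the job in, once; it reports no verdict.
The state is a dict: "clock": time; "joint_pos": joint angles; "qvel": joint speeds; "tau": joint torques, N m; "tool_pos": TCP position; "orientation": TCP orientation; "force": force on the tool from outside, world axes, zero at the start; "moment": the same for the moment, N m; "opening": finger opening in m.
Only numpy, scipy, OpenCV 4.12 (cv2) and the standard library are available. Lean on these libraries where they do the work, as an engineer would, in place of code of your own. Each camera call takes 0.05 s, during which the arm holds its last target. There are 200 camera calls.

TASK

The aluminium gluing weight hangs on the bench hook, shut in by the hook's sprung brass keeper. Hold the weight by its wooden grip, ease its crossbar back towards the post so that the crossbar itself presses the keeper open, and by feel lift it up through the gap and out over the beak without forcing anything or touching the keeper with the gripper. Then set it down gently in the middle of the closed box's lid, square with the box and long side along long side, let go, and leave the box and everything else where it was.

Things in the scene. Friction and masses are not known exactly. Their poses are not given: they have to be found in the camera images.
- weight: Gluing weight, 0.5 to 0.85 kg. Origin: centre of its underside, z up. Aluminium block 60 (x) by 110 (y) by 34 mm; two upright 8 mm rods at y = -42 and +42 mm; a level 10 by 10 mm square steel crossbar along y between them, axis 96 mm above the underside; a wooden grip bar on top, centre 152 mm above the underside. It starts hanging by the crossbar, underside about 24 mm above the bench.
- weight_bar (a point): Centre of the weight's crossbar (axes as the weight's). At the start it lies in the hook's trough along the stand's y, somewhere in the trough's play along x.
- weight_grip (a point): Centre of the weight's wooden grip bar, 24 (x) by 104 (y) by 22 mm high: taken from above with a finger on its -x and its +x side, the finger tips staying above the hook (its highest point is 40 mm below this point).
- stand: Green steel hook stand, immovable. Origin on the bench below the hook; +x points level from the hook to the post (near face x = 68 mm, top 137 mm). Hook 23 mm wide in y, centred on y = 0, trough floor 115 mm above the bench, so the resting crossbar's axis is at 120 mm. The hook head is set on its arm up to 12 mm nearer or farther along x, rigidly, different each time and not measured.
- hook_beak (a point): Nominal tip of the beak that rises on the stand's -x side and overhangs the crossbar, at the resting crossbar axis's height (axes as the stand's). Beak underside 8 mm above that axis (3 mm slack over the bar), top 16 mm above it; the bar passes over it only once raised 21 mm. Its front face is 41 mm towards -x. The head setting shifts it up to 12 mm along x; beak and cheeks shift together.
- hook_cheeks (a point): Nominal face of the two rigid upright cheeks that stop the crossbar on the post side, one each side of the keeper; there the force rises steeply. Their tops overhang 6 mm towards the beak, as high as the beak, leaving a 13 mm gap to it. So touch the cheeks by feel, then let the bar come back 7.5 mm (6 to 9), the keeper still pressed, and raise it straight up through the gap.
- hook_mouth (a point): Nominal middle of the gap the crossbar leaves by, at the resting crossbar axis's height: 1.5 mm play each way along the stand's x, true place up to 12 mm off. The weight can rise only 32 mm (the block's top 62 mm and the hook's underside 30 mm below the axis): raise it about 26 mm, then bring it out over the beak (stand's -x) by 85 mm or more before raising it further.
- keeper (a joint): Angle (rad) of the sprung brass keeper, a 10 mm wide cranked flap hinged low on the post side and leaning over to the beak: 0 shut, grows as it swings towards the post, limit 1.0. The crossbar opens it with 3 to 4 N along the stand's +x; open over about 0.25 the bar passes the beak; it springs shut by itself. Over 16 N between weight and hook, sideways or up under the beak, is forcing it.
- box: Closed, newly glued wooden box, loose, 0.9 kg, 110 (x) by 150 (y) by 60 mm high with its flat lid; origin at the centre of its underside.
- box_lid (a point): Centre of the top of the box's lid, 60 mm above the bench; x along the short side, y along the long side.
- drawer: Bystander: open wooden drawer box 110 by 150 by 52 mm.
- glue: Bystander: white glue bottle, 52 mm across, 130 mm high.
- offcut: Bystander: wood offcut 50 by 75 by 22 mm.
- hammer: Bystander: hammer lying down.
- driver: Bystander: screwdriver lying down.
- wax: Bystander: wax tin, 70 mm across, 50 mm high.
- board: Bystander: board 90 by 200 by 16 mm.
- dowel: Bystander: wooden dowel 14 mm thick, 150 mm long, lying down.
Mind the look-alikes: they are no part of the job. Several things have the shape of the weight; the one meant has the colours described above.

How it is judged:
By the outcome, as a careful person would: the job done as asked, in the order asked, and still so for the second after the job is handed in, with the robot touching nothing.
It also fails if it takes over 72 s, if anything falls off the work surface, if the arm or the gripper's body presses on something with over 40 N, if the wrist force passes 120 N, or if a joint passes its speed limit or range.

## Working session

There is one attempt and no reset: what is moved stays moved. The work goes in short steps, Python scripts to look and compute and a tool call to move; the robot and the scene stay as the last step left them, time stands still between calls to the robot, and variables do not carry over. Pictures are saved under pics/ and viewed, about 8 in all and at most 12, crops included, and the job is handed in when it is done.

Besides the shell and the picture viewer there is one more tool, called after ">>>" as a command line: name --argument value ..., lists and objects as JSON in quotes. move_arm: Moves the arm, as the interface text tells. Its arguments: {"type":"object","properties":{"commands":{"type":"array"},"jaw":{"type":"number"}},"required":["commands"]}

```bash
ls; mkdir -p pics
python3 - <<'E'
from plant import *
import cv2,numpy as np
print(get_obs())
for n in("side","top"):
    p,d=snapshot(n);cv2.imwrite(f"pics/{n}0.png",p[:,:,::-1]);np.savez(f"{n}0.npz",p=p,d=d)
    print(n,calibration(n))
print(ctrl.grip_point_offset)
E
```

```text
pics
{'clock': 0.0, 'joint_pos': array([-4.72053693e+01,  2.05916226e+01,  6.34518138e-01, -1.89648207e-02,
       -7.01363791e+01, -1.65054151e+01]), 'qvel': array([-0.07080058,  0.03126907,  0.01465076, -0.06630834,  0.01711315,
        0.06855408]), 'tau': array([-1.61707278e-03, -5.82711732e+01,  2.93049073e+01,  6.99695528e+00,
        6.77060147e-03, -2.00475574e-04]), 'tool_pos': array([ 0.29869989, -0.60477326,  0.22562987]), 'orientation': array([  5.70965573,  89.90483107, 121.99241277]), 'force': array([-0.07050384, -0.04133746,  1.39506091]), 'moment': array([ 0.06457782, -0.02788868,  0.00343165]), 'opening': 0.08772228370110954}
side {'mtx': array([[595.59501979,   0.        , 322.0530364 ],
       [  0.        , 595.59501979, 242.41894439],
       [  0.        ,   0.        ,   1.        ]]), 'T': array([[-0.99883727,  0.04391205, -0.0198959 ,  0.51634957],
       [-0.04343548, -0.64066673,  0.76658952,  1.12943409],
       [ 0.02091588,  0.76656237,  0.64182915,  1.08042047],
       [ 0.        ,  0.        ,  0.        ,  1.        ]])}
top {'mtx': array([[574.84051455,   0.        , 318.20096465],
       [  0.        , 574.84051455, 249.16068825],
       [  0.        ,   0.        ,   1.        ]]), 'T': array([[ 0.00865977,  0.9933144 , -0.11511519,  0.34382187],
       [-0.9998695 ,  0.00703137, -0.01454438, -0.00270346],
       [-0.01363772,  0.11522612,  0.99324567,  1.61210918],
       [ 0.        ,  0.        ,  0.        ,  1.        ]])}
0.0188
```

View pics/side0.png

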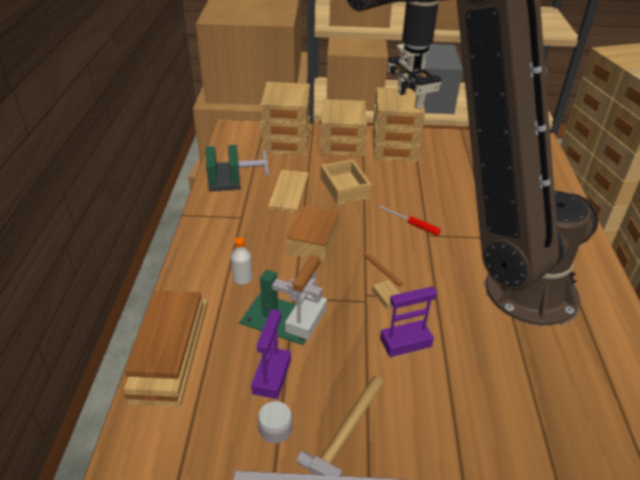

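View pics/top0.png

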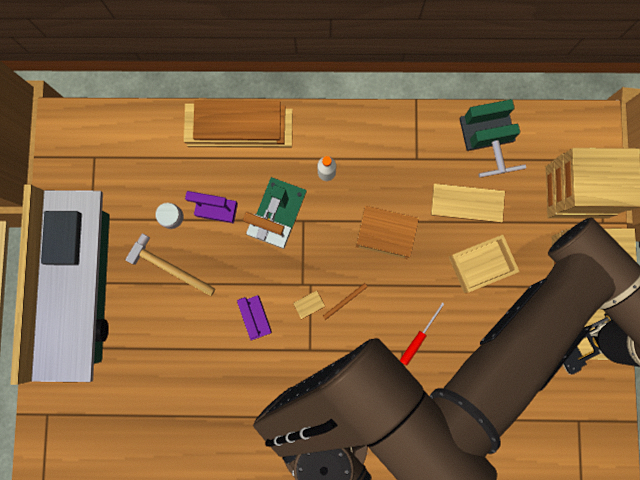

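The side picture shows the white weight on the green hook at about (305,300), with the brown-lidded box at (313,232). In the top picture the grip is at (264,224) and the box at (387,231). The two purple weights are look-alikes.

```bash
cat > h.py <<'E'
import numpy as np,cv2
from plant import calibration
def world(n,u,v,d):
    c=calibration(n);K=c["mtx"];T=c["T"]
    u=np.asarray(u,float);v=np.asarray(v,float)
    p=np.stack([(u-K[0,2])/K[0,0]*d,-(v-K[1,2])/K[1,1]*d,-d+0*u],-1)
    return p@T[:3,:3].T+T[:3,3]
def plane(n,u,v,z):
    c=calibration(n)["T"][:3,3];r=world(n,u,v,1.0)-c
    return c+r*((z-c[2])/r[...,2])[...,None]
def cloud(n,p,d):
    v,u=np.mgrid[:480,:640];return world(n,u,v,d)
E
python3 - <<'E'
from h import *
ims=[]
for n,(a,b) in dict(side=(230,190),top=(220,160)).items():
    z=np.load(n+"0.npz");p,d=z["p"],z["d"];W=cloud(n,p,d)
    hsv=cv2.cvtColor(p,cv2.COLOR_RGB2HSV)
    print(n,"bench z",np.median(W[...,2][(d>0)&(abs(W[...,2])<.03)]))
    R=dict(side=dict(grip=(285,250,325,300),lid=(280,200,345,262)),top=dict(grip=(240,205,290,245),lid=(350,200,425,262)))[n]
    for k,(x0,y0,x1,y1) in R.items():
        s=np.s_[y0:y1,x0:x1];w=W[s].reshape(-1,3);h=hsv[s].reshape(-1,3)
        zr=(.155,.2) if k=="grip" else (.052,.068)
        br=(h[:,0]<20)&(h[:,1]>90)
        m=br&(w[:,2]>zr[0])&(w[:,2]<zr[1])
        print(n,k,m.sum(),"zmed",np.percentile(w[m,2],[5,50,95]).round(4))
        r=cv2.minAreaRect((w[m,:2]*1000).astype(np.float32));print(r, cv2.boxPoints(r).round(1).tolist())
    x0,y0=(225,195) if n=="side" else (225,160)
    c=cv2.resize(p[y0:y0+160,x0:x0+133] if n=="side" else p[y0:y0+100,x0:x0+100],(400,480 if n=="side" else 400),interpolation=cv2.INTER_CUBIC)
    ims.append(cv2.copyMakeBorder(c,0,480-c.shape[0],0,0,0))
    np.save(n+"W.npy",W)
cv2.imwrite("pics/crop.png",np.hstack(ims)[:,:,::-1])
E
```

```text
side bench z 0.0010886952659261429
side grip 470 zmed [0.1734 0.1865 0.1902]
((574.2601928710938, 159.76504516601562), (105.80818176269531, 25.74803924560547), 69.64007568359375) [[543.7999877929688, 114.5999984741211], [567.9000244140625, 105.69999694824219], [604.7000122070312, 204.89999389648438], [580.5999755859375, 213.8000030517578]]
side lid 1444 zmed [0.0555 0.0605 0.0647]
((574.4884643554688, -165.79039001464844), (160.58636474609375, 111.90018463134766), 77.15522766113281) [[502.1000061035156, -231.60000610351562], [611.2000122070312, -256.5], [646.9000244140625, -99.9000015258789], [537.7999877929688, -75.0999984741211]]
top bench z -0.00020892838876473974
top grip 390 zmed [0.1813 0.1859 0.1912]
((574.2744750976562, 157.3486328125), (104.5302734375, 24.398561477661133), 69.5643310546875) [[544.5999755859375, 112.5999984741211], [567.5, 104.0999984741211], [604.0, 202.10000610351562], [581.0999755859375, 210.60000610351562]]
top lid 2148 zmed [0.0538 0.0591 0.065 ]
((574.8764038085938, -168.06521606445312), (150.4388427734375, 111.40209197998047), 76.86744689941406) [[503.5, -228.6999969482422], [612.0, -254.0], [646.2000122070312, -107.5], [537.7000122070312, -82.19999694824219]]
```

View pics/crop.png

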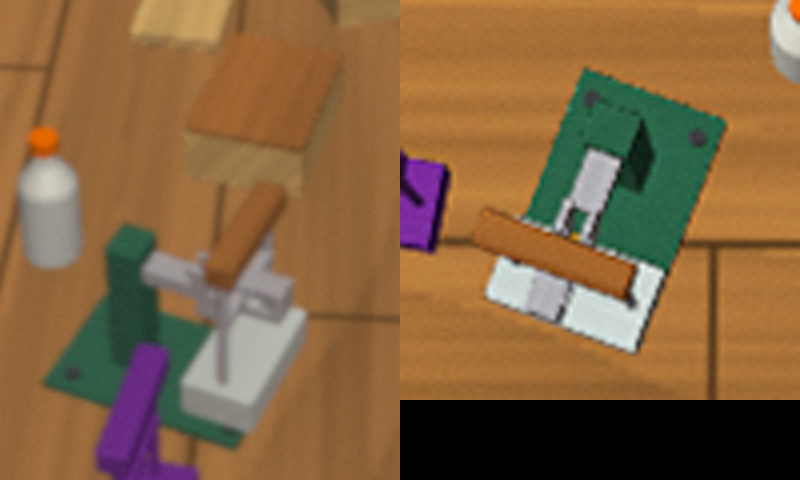

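The crop confirms the layout. The grip (z ≈ 0.187 top, yaw 69.6°) and the lid (z ≈ 0.060) agree across both views. The hook opens away from the robot-side post, with stand +x at about −20.4°. I'll raise the tool and turn it first.

>>> move_arm --commands '[[[-0.5,0,0,-0.126],[-0.5,0,0,-0.126],[-0.5,0,0,-0.126],[-0.5,0,0,-0.126],[-0.5,0,0,-0.126],[-0.5,0,0,-0.126],[0,0,0,0]]]' --jaw 6.5

```text
clock: 0.8
tool_pos: [0.299, -0.6053, 0.2569]
orientation: [142.4, 90.0, -57.9]
force: [0.2, -1.5, -0.7]
opening: 0.0648
```

>>> move_arm --commands '[[[0,-3,0,0],[0,-4.5,0,0],[0,-4.7,0,0],[0,-4.7,0,0],[0,-4.7,0,0],[0,-4.7,0,0],[0,-4.7,0,0],[0,-4.7,0,0]]]'

```text
clock: 1.6
tool_pos: [0.4234, -0.2687, 0.2563]
orientation: [-72.1, 90.0, 87.3]
force: [0.8, -0.2, 0.5]
opening: 0.0649
```

>>> move_arm --commands '[[[0,-4.7,0,0],[0,-4.7,0,0],[0,-4.7,0,0],[0,-4.7,0,0],[0,-4.7,0,0],[0,-4.5,0,0],[0,-2,0,0],[0,0,0,0]]]'

```text
clock: 2.4
tool_pos: [0.5284, 0.0131, 0.2557]
orientation: [27.6, 89.9, -172.8]
force: [-0.9, -1.0, 0.7]
opening: 0.065
```

```bash
cat > st.py <<'E'
from plant import *
import numpy as np
o=get_obs();q=o["orientation"];a=np.deg2rad(q[2]-q[0]) if q[1]>0 else 0
print(o["clock"],o["tool_pos"].round(4),np.rad2deg(a)%360,o["force"].round(2),o["opening"])
Z=np.array([np.cos(a),np.sin(a)]);Y=np.array([-Z[1],Z[0]])
def to(x,y):
    d=np.array([x,y])-o["tool_pos"][:2];print("dy,dz cm",(d@Y*100).round(2),(d@Z*100).round(2))
print("force tool y,z:",(o["force"][:2]@Y).round(2),(o["force"][:2]@Z).round(2))
E
python3 - <<'E'
from st import *
to(.5743,.1585)
E
```

```text
2.4 [0.5284 0.0131 0.2557] 159.54540444687763 [-0.87 -1.    0.67] 0.06496891321365414
force tool y,z: 1.24 0.46
dy,dz cm -15.23 0.78
```

>>> move_arm --commands '[[[0,-4,0.2,0],[0,-4,0.2,0],[0,-4,0.2,0],[0,-3.2,0.2,0],[0,0,0,0],[0,0,0,0]]]'

```text
clock: 3.0
tool_pos: [0.573, 0.1558, 0.2557]
orientation: [48.3, 89.9, -152.1]
force: [0.2, -1.0, 0.1]
opening: 0.0651
```

Run:
```python
from st import *
from h import *
to(.5743,.1585)
im=[]
for n,(x,y) in dict(side=(240,190),top=(215,165)).items():
    p,d=snapshot(n);im.append(cv2.resize(p[y:y+120,x:x+110],(396,432),interpolation=cv2.INTER_CUBIC))
cv2.imwrite("pics/above.png",np.hstack(im)[:,:,::-1])
```

```text
3.0 [0.573  0.1558 0.2557] 159.50367825444619 [ 0.19 -0.97  0.11] 0.06507219874443419
force tool y,z: 0.84 -0.52
dy,dz cm -0.29 -0.03
```

View pics/above.png

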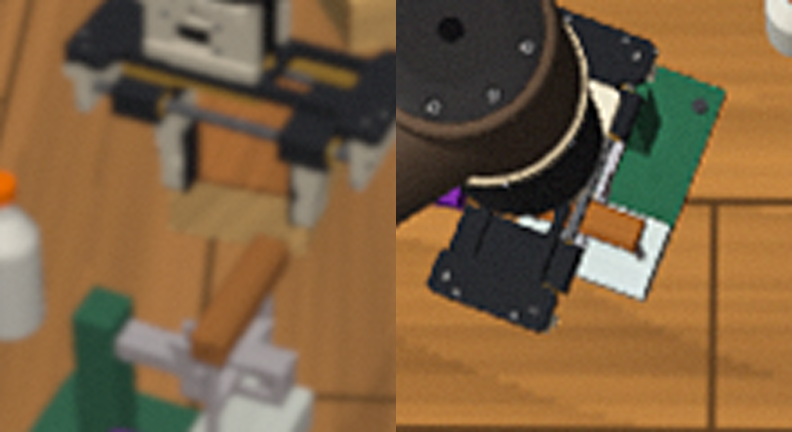

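The fingers straddle the grip in both views. Lowering about 97 mm.

>>> move_arm --commands '[[[2,-0.2,0,0],[2,0,0,0],[2,0,0,0],[1.5,0,0,0],[1.2,0,0,0],[0.7,0,0,0],[0.3,0,0,0],[0,0,0,0]]]'

```text
clock: 3.9
tool_pos: [0.5742, 0.1575, 0.1597]
orientation: [-151.1, 90.0, 8.5]
force: [0.4, 0.1, 0.2]
opening: 0.0647
```

>>> move_arm --commands '[[[0,0,0,0],[0,0,0,0],[0,0,0,0]]]' --jaw 3.2

```text
clock: 4.2
tool_pos: [0.5743, 0.1579, 0.1601]
orientation: [-131.2, 90.0, 28.4]
force: [0.1, 1.2, -0.6]
opening: 0.0462
```

```bash
python3 -c "
from st import *
to(.5743,.1585)"
```

```text
4.2 [0.5743 0.1579 0.1601] 159.61317695587059 [ 0.13  1.18 -0.56] 0.046174956956039695
force tool y,z: -1.15 0.29
dy,dz cm -0.05 0.02
```

>>> move_arm --commands '[[[0.1,0,0,0],[0,0,0,0],[0,0,0,0]]]'

```text
clock: 4.5
tool_pos: [0.574, 0.1578, 0.1586]
orientation: [26.1, 90.0, -174.3]
force: [-0.5, -0.5, -0.7]
opening: 0.0323
```

>>> move_arm --commands '[[[0,0,0,0],[0,0,0,0],[0,0,0,0],[0,0,0,0],[0,0,0,0],[0,0,0,0]]]' --jaw 0.5

```text
clock: 5.1
tool_pos: [0.5742, 0.1578, 0.1586]
orientation: [-149.2, 90.0, 10.4]
force: [1.6, -0.4, 0.6]
opening: 0.0235
```

```bash
python3 -c "
from st import *
to(.5743,.1585);print(o['moment'])"
```

```text
5.1 [0.5742 0.1578 0.1586] 159.60513924695675 [ 1.57 -0.43  0.62] 0.023524065537615896
force tool y,z: -0.14 -1.62
dy,dz cm -0.07 0.02
[-0.14239855 -0.38683571  0.01548463]
```

>>> move_arm --commands '[[[-0.1,0,0,0],[-0.1,0,0,0],[0,0,0,0],[0,0,0,0],[0,0,0,0]]]'

```text
clock: 5.6
tool_pos: [0.5738, 0.1577, 0.1602]
orientation: [38.9, 90.0, -161.5]
force: [0.0, -0.9, -6.0]
opening: 0.0239
```

```bash
python3 -c "
from st import *
to(.5743,.1585);print(o['moment'])"
```

```text
5.6 [0.5738 0.1577 0.1602] 159.5991891697095 [ 0.03 -0.9  -5.97] 0.02389385886032185
force tool y,z: 0.83 -0.34
dy,dz cm -0.09 -0.02
[0.07210371 0.08273058 0.03483859]
```

>>> move_arm --commands '[[[0,0,-0.1,0],[0,0,-0.1,0],[0,0,0,0],[0,0,0,0]]]'

```text
clock: 6.0
tool_pos: [0.576, 0.157, 0.1605]
orientation: [65.9, 90.0, -134.5]
force: [-0.6, -0.3, -6.7]
opening: 0.0235
```

>>> move_arm --commands '[[[0,0,-0.1,0],[0,0,0,0],[0,0,0,0]]]'

```text
clock: 6.3
tool_pos: [0.5769, 0.1567, 0.1605]
orientation: [49.0, 90.0, -151.4]
force: [0.4, 0.3, -5.6]
opening: 0.0238
```

```bash
python3 -c "
from st import *
to(.5738,.1577);print(o['moment'])"
```

```text
6.3 [0.5769 0.1567 0.1605] 159.60036310798563 [ 0.41  0.31 -5.59] 0.02383486385532231
force tool y,z: -0.44 -0.28
dy,dz cm 0.01 0.33
[ 0.01971048  0.11985251 -0.0028553 ]
```

>>> move_arm --commands '[[[0,0,-0.1,0],[0,0,0,0],[0,0,0,0]]]'

```text
clock: 6.6
tool_pos: [0.5777, 0.1564, 0.1605]
orientation: [15.6, 90.0, 175.2]
force: [-0.9, 0.8, -5.3]
opening: 0.0238
```

>>> move_arm --commands '[[[0,0,-0.1,0],[0,0,0,0],[0,0,0,0]]]'

```text
clock: 6.9
tool_pos: [0.5786, 0.156, 0.1605]
orientation: [31.7, 90.0, -168.7]
force: [-1.5, -0.2, -6.2]
opening: 0.0239
```

```bash
python3 -c "
from st import *
to(.5738,.1577);print(o['moment'])"
```

```text
6.9 [0.5786 0.156  0.1605] 159.6010346811546 [-1.47 -0.15 -6.22] 0.02390681686866617
force tool y,z: 0.65 1.32
dy,dz cm 0.01 0.51
[0.28724942 0.73278715 0.04421223]
```

```bash
cat > f.py <<'E'
from st import *
print("stand x mm",-(o["tool_pos"][:2]-[.5738,.1577])@Z*1000,"z",o["tool_pos"][2]*1000,"Fx",-(o["force"][:2]@Z),"Fy",-(o["force"][:2]@Y),"Fz",o["force"][2],"My",-(o["moment"][:2]@Y))
E
python3 f.py
```

```text
6.9 [0.5786 0.156  0.1605] 159.6010346811546 [-1.47 -0.15 -6.22] 0.02390681686866617
force tool y,z: 0.65 1.32
stand x mm 5.103856154064913 z 160.48947580182397 Fx -1.3210656794721334 Fy -0.6547184265398082 Fz -6.2214911888220366 My 0.786955066166231
```

>>> move_arm --commands '[[[0,0,-0.1,0],[0,0,0,0],[0,0,0,0]]]'

```text
clock: 7.2
tool_pos: [0.5797, 0.1556, 0.1606]
orientation: [-29.5, 90.0, 130.1]
force: [-1.9, 0.9, -5.0]
opening: 0.0238
```

```bash
python3 f.py
```

```text
7.2 [0.5797 0.1556 0.1606] 159.59858837869922 [-1.86  0.94 -5.02] 0.02383783476429019
force tool y,z: -0.23 2.07
stand x mm 6.238109666011326 z 160.5556021231994 Fx -2.0694726002767054 Fy 0.23482303407911742 Fz -5.020014548043326 My 0.8224211509212522
```

>>> move_arm --commands '[[[0,0,-0.1,0],[0,0,0,0],[0,0,0,0]]]'

```text
clock: 7.5
tool_pos: [0.5807, 0.1553, 0.1605]
orientation: [-20.5, 90.0, 139.1]
force: [-1.4, 0.6, -5.0]
opening: 0.0234
```

```bash
python3 f.py
```

```text
7.5 [0.5807 0.1553 0.1605] 159.5989283399136 [-1.45  0.57 -5.  ] 0.023378108795552455
force tool y,z: -0.03 1.56
stand x mm 7.265417481406205 z 160.53918482425425 Fx -1.5563918302181914 Fy 0.03124576508216037 Fz -5.004184752585299 My 0.8786230547800027
```

>>> move_arm --commands '[[[0,0,-0.1,0],[0,0,0,0],[0,0,0,0]]]'

```text
clock: 7.8
tool_pos: [0.5816, 0.1549, 0.1606]
orientation: [24.6, 90.0, -175.8]
force: [-2.1, 1.3, -5.1]
opening: 0.0238
```

```bash
python3 f.py|tail -1
```

```text
stand x mm 8.254720041834114 z 160.55540230171442 Fx -2.412373334691399 Fy 0.4739446038332079 Fz -5.09182059439275 My 0.9308619340614483
```

>>> move_arm --commands '[[[0,0,-0.1,0],[0,0,0,0],[0,0,0,0]]]'

```text
clock: 8.1
tool_pos: [0.5825, 0.1546, 0.1605]
orientation: [-61.0, 90.0, 98.6]
force: [-2.0, 0.4, -4.7]
opening: 0.024
```

```bash
python3 f.py|tail -1
```

```text
stand x mm 9.253766032112964 z 160.54429104758617 Fx -2.023203704342014 Fy -0.34350979567879464 Fz -4.716123870670997 My 0.9269226920867506
```

>>> move_arm --commands '[[[0,0,-0.1,0],[0,0,0,0],[0,0,0,0]]]'

```text
clock: 8.4
tool_pos: [0.5834, 0.1543, 0.1605]
orientation: [-10.5, 90.0, 149.1]
force: [-2.0, 1.3, -3.9]
opening: 0.0237
```

```bash
python3 f.py|tail -1
```

```text
stand x mm 10.190496261503993 z 160.5403184328832 Fx -2.354177773095302 Fy 0.5166844231371294 Fz -3.901620573834464 My 1.239121808816175
```

>>> move_arm --commands '[[[0,0,-0.1,0],[0,0,0,0],[0,0,0,0]]]'

```text
clock: 8.7
tool_pos: [0.5843, 0.1539, 0.1605]
orientation: [19.3, 90.0, 178.9]
force: [-3.7, 1.7, -4.5]
opening: 0.0237
```

```bash
python3 f.py|tail -1
```

```text
stand x mm 11.194298045853689 z 160.5436317422494 Fx -4.076182872442522 Fy 0.25056595448585695 Fz -4.462531282870156 My 1.4073984362102243
```

>>> move_arm --commands '[[[0,0,-0.1,0],[0,0,0,0],[0,0,0,0]]]'

```text
clock: 9.0
tool_pos: [0.5853, 0.1536, 0.1605]
orientation: [13.6, 90.0, 173.2]
force: [-3.3, 1.2, -3.9]
opening: 0.024
```

```bash
python3 f.py|tail -1
```

```text
stand x mm 12.23142046120446 z 160.53822545102324 Fx -3.496327707713849 Fy -0.05709149670755198 Fz -3.936790183656119 My 1.4431758993076005
```

>>> move_arm --commands '[[[0,0,-0.1,0],[0,0,0,0],[0,0,0,0]]]'

```text
clock: 9.3
tool_pos: [0.5863, 0.1532, 0.1605]
orientation: [-23.8, 90.0, 135.8]
force: [-3.3, 1.8, -3.7]
opening: 0.0239
```

```bash
python3 f.py|tail -1
```

```text
stand x mm 13.262766805375767 z 160.53406720087875 Fx -3.7559978591076373 Fy 0.5683333102201893 Fz -3.682219982514895 My 1.4247549076904296
```

>>> move_arm --commands '[[[0,0,-0.1,0],[0,0,0,0],[0,0,0,0]]]'

```text
clock: 9.6
tool_pos: [0.5872, 0.1529, 0.1605]
orientation: [-21.1, 90.0, 138.5]
force: [-2.4, 1.5, -4.1]
opening: 0.0237
```

```bash
python3 f.py|tail -1
```

```text
stand x mm 14.243798023327125 z 160.54226668702427 Fx -2.731590901603813 Fy 0.558267867231752 Fz -4.131301582453622 My 1.456628855540902
```

>>> move_arm --commands '[[[0,0,-0.1,0],[0,0,0,0],[0,0,0,0]]]'

```text
clock: 9.9
tool_pos: [0.5881, 0.1525, 0.1605]
orientation: [-2.0, 90.0, 157.6]
force: [-3.2, 2.1, -3.4]
opening: 0.0236
```

```bash
python3 f.py|tail -1
```

```text
stand x mm 15.240452910490795 z 160.54011930771603 Fx -3.7500784048326885 Fy 0.8364171413638073 Fz -3.4434875465667014 My 1.5135986238175096
```

>>> move_arm --commands '[[[0,0,-0.1,0],[0,0,0,0],[0,0,0,0]]]'

```text
clock: 10.2
tool_pos: [0.5891, 0.1522, 0.1605]
orientation: [-79.7, 90.0, 79.9]
force: [-4.3, 1.6, -3.4]
opening: 0.0234
```

```bash
python3 f.py|tail -1
```

```text
stand x mm 16.251217149992804 z 160.5410568851397 Fx -4.535093431344368 Fy -0.00498336434968305 Fz -3.425959148447919 My 1.4555191827228224
```

>>> move_arm --commands '[[[0,0,-0.1,0],[0,0,0,0],[0,0,0,0]]]'

```text
clock: 10.5
tool_pos: [0.59, 0.1518, 0.1605]
orientation: [36.2, 90.0, -164.2]
force: [-4.1, 1.4, -3.2]
opening: 0.024
```

```bash
python3 f.py|tail -1
```

```text
stand x mm 17.255004508450007 z 160.53881526897172 Fx -4.274509343785552 Fy -0.1488913187140719 Fz -3.235251170512611 My 1.525907954004976
```

>>> move_arm --commands '[[[0,0,-0.1,0],[0,0,0,0],[0,0,0,0]]]'

```text
clock: 10.8
tool_pos: [0.591, 0.1515, 0.1606]
orientation: [-117.4, 90.0, 42.2]
force: [-2.9, 0.9, -3.3]
opening: 0.0238
```

```bash
python3 f.py|tail -1
```

```text
stand x mm 18.279847447209264 z 160.58048732402773 Fx -3.0747659314336317 Fy -0.16299713756972367 Fz -3.3284402801515007 My 1.5299395830535925
```

>>> move_arm --commands '[[[0,0,-0.1,0],[0,0,0,0],[0,0,0,0]]]'

```text
clock: 11.1
tool_pos: [0.5919, 0.1511, 0.1605]
orientation: [20.8, 90.0, -179.6]
force: [-4.0, 1.2, -2.8]
opening: 0.0238
```

```bash
python3 f.py|tail -1
```

```text
stand x mm 19.265716735270118 z 160.541289514432 Fx -4.227450369070593 Fy -0.2426970685160339 Fz -2.8384601077163785 My 1.5692354074342176
```

>>> move_arm --commands '[[[0,0,-0.1,0],[0,0,0,0],[0,0,0,0]]]'

```text
clock: 11.4
tool_pos: [0.5928, 0.1508, 0.1606]
orientation: [-163.2, 90.0, -3.6]
force: [-3.2, 0.7, -3.7]
opening: 0.0237
```

```bash
python3 f.py|tail -1
```

```text
stand x mm 20.26189051759598 z 160.56310399788666 Fx -3.2811431435282157 Fy -0.49868957411072756 Fz -3.7145822740608763 My 1.5747556720223204
```

Run:
```python
from h import *
from plant import snapshot
im=[]
for n,(x,y) in dict(side=(240,230),top=(240,170)).items():
    p,d=snapshot(n);im.append(cv2.resize(p[y:y+110,x:x+80],(400,550),interpolation=cv2.INTER_CUBIC))
cv2.imwrite("pics/press.png",np.hstack(im)[:,:,::-1])
```

```text
(no output)
```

View pics/press.png

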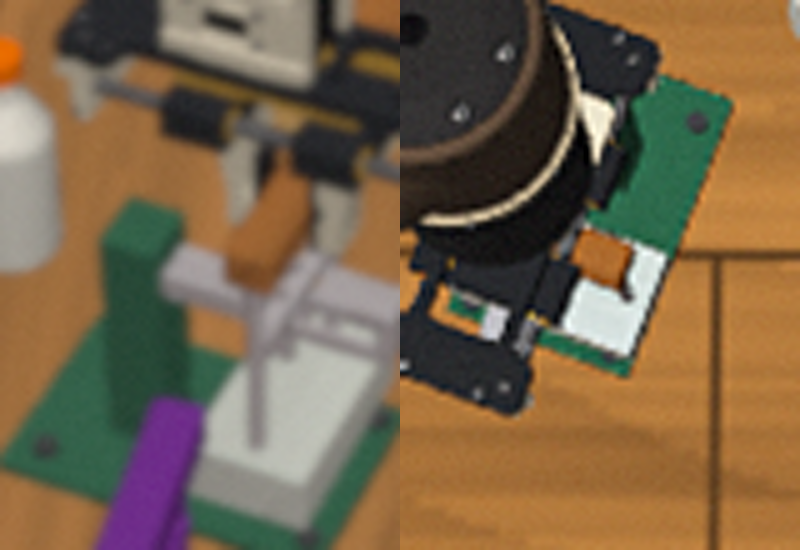

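The weight hangs upright in the grip and has travelled with it; in the side view the crossbar at (285,345) sits close to the post end of the slot. I'll keep feeling for the cheeks.

>>> move_arm --commands '[[[0,0,-0.1,0],[0,0,0,0],[0,0,0,0]]]'

```text
clock: 11.8
tool_pos: [0.5936, 0.1505, 0.1605]
orientation: [21.7, 90.0, -178.7]
force: [-4.6, 2.2, -2.2]
opening: 0.0233
```

```bash
python3 f.py|tail -1
```

```text
stand x mm 21.088797123029618 z 160.48872205186777 Fx -5.044055191624551 Fy 0.4816186773646194 Fz -2.20769750527315 My 2.0984570542890713
```

>>> move_arm --commands '[[[0,0,-0.1,0],[0,0,0,0],[0,0,0,0]]]'

```text
clock: 12.1
tool_pos: [0.5939, 0.1502, 0.1603]
orientation: [16.9, 89.9, 176.5]
force: [-5.7, 2.8, -3.1]
opening: 0.0241
```

```bash
python3 f.py|tail -1
```

```text
stand x mm 21.453532450645938 z 160.33436018714943 Fx -6.349977200533555 Fy 0.609163249563907 Fz -3.081385744363009 My 3.179050202436279
```

The cheeks were met at about 20.8 mm, where force and moment rise steeply. Coming back to about 13.3 mm.

>>> move_arm --commands '[[[0,0,0.2,0],[0,0,0.2,0],[0,0,0.2,0],[0,0,0.2,0],[0,0,0.1,0],[0,0,0,0],[0,0,0,0]]]'

```text
clock: 12.8
tool_pos: [0.5863, 0.1531, 0.1606]
orientation: [109.4, 90.0, -91.0]
force: [-2.0, 0.6, -7.3]
opening: 0.0237
```

```bash
python3 f.py|tail -1
```

```text
stand x mm 13.28598414305776 z 160.5531798200328 Fx -2.0473114779067556 Fy -0.10896622687152802 Fz -7.256551374152497 My 1.0523497579366365
```

>>> move_arm --commands '[[[-0.1,0,0,0],[-0.1,0,0,0],[0,0,0,0],[0,0,0,0]]]'

```text
clock: 13.2
tool_pos: [0.5863, 0.1532, 0.1627]
orientation: [-143.1, 90.0, 16.5]
force: [-3.1, 0.8, -6.4]
opening: 0.024
```

```bash
python3 f.py|tail -1
```

```text
stand x mm 13.310350475269328 z 162.74218874969506 Fx -3.1724619523580566 Fy -0.2978444449219938 Fz -6.365043712301496 My 1.2261742966006695
```

>>> move_arm --commands '[[[-0.1,0,0,0],[-0.1,0,0,0],[0,0,0,0],[0,0,0,0]]]'

```text
clock: 13.6
tool_pos: [0.5864, 0.1532, 0.1648]
orientation: [-148.5, 90.0, 11.1]
force: [-2.6, 0.8, -5.5]
opening: 0.024
```

```bash
python3 f.py|tail -1
```

```text
stand x mm 13.343988793309387 z 164.78809917933214 Fx -2.6795419423627562 Fy -0.1926710536094256 Fz -5.450835597170476 My 1.0952915926212525
```

>>> move_arm --commands '[[[-0.1,0,0,0],[-0.1,0,0,0],[-0.1,0,0,0],[-0.1,0,0,0],[0,0,0,0],[0,0,0,0]]]'

```text
clock: 14.2
tool_pos: [0.5864, 0.1533, 0.1688]
orientation: [-144.5, 90.0, 15.1]
force: [-1.9, 1.7, -4.7]
opening: 0.0236
```

```bash
python3 f.py|tail -1
```

```text
stand x mm 13.324731702113054 z 168.7679908475103 Fx -2.405771109796689 Fy 0.941299395013259 Fz -4.7119243451560155 My 1.0211884607727413
```

>>> move_arm --commands '[[[-0.1,0,0,0],[-0.1,0,0,0],[-0.1,0,0,0],[-0.1,0,0,0],[0,0,0,0],[0,0,0,0]]]'

```text
clock: 14.8
tool_pos: [0.5864, 0.1532, 0.1728]
orientation: [-153.8, 90.0, 5.8]
force: [-3.0, 0.3, -4.0]
opening: 0.0238
```

```bash
python3 f.py|tail -1
```

```text
stand x mm 13.337533238908284 z 172.7520730241429 Fx -2.9726498788440106 Fy -0.7496908617643838 Fz -4.043280672072992 My 0.9456899888850854
```

>>> move_arm --commands '[[[-0.1,0,0,0],[-0.1,0,0,0],[-0.1,0,0,0],[-0.1,0,0,0],[-0.1,0,0,0],[-0.1,0,0,0],[0,0,0,0],[0,0,0,0]]]'

```text
clock: 15.6
tool_pos: [0.5864, 0.1533, 0.1788]
orientation: [-142.8, 90.0, 16.8]
force: [-1.8, 0.8, -4.9]
opening: 0.0235
```

```bash
python3 f.py|tail -1
```

```text
stand x mm 13.340865806625965 z 178.79857572420212 Fx -1.9706955480033574 Fy 0.13757772846787408 Fz -4.85834766280598 My 0.7951298312157971
```

>>> move_arm --commands '[[[-0.1,0,0,0],[-0.1,0,0,0],[-0.1,0,0,0],[-0.1,0,0,0],[-0.1,0,0,0],[-0.1,0,0,0],[0,0,0,0],[0,0,0,0]]]'

```text
clock: 16.4
tool_pos: [0.5864, 0.1532, 0.1847]
orientation: [-134.1, 90.0, 25.5]
force: [0.4, -0.3, -6.4]
opening: 0.0237
```

```bash
python3 f.py|tail -1
```

```text
stand x mm 13.332293643194221 z 184.65745512444394 Fx 0.4747195779051526 Fy -0.14794231379193928 Fz -6.386432387754802 My 0.040747340625867254
```

The bar is clear of the keeper (Fx ≈ 0) and raised 26 mm. Bringing it out over the beak.

>>> move_arm --commands '[[[0,0,0.2,0],[0,0,0.3,0],[0,0,0.4,0],[0,0,0.5,0],[0,0,0.5,0],[0,0,0.3,0],[0,0,0,0]]]'

```text
clock: 17.1
tool_pos: [0.5652, 0.1611, 0.1848]
orientation: [-104.7, 90.0, 54.9]
force: [-0.1, -0.5, -5.8]
opening: 0.0238
```

```bash
python3 f.py|tail -1
```

```text
stand x mm -9.262891332427344 z 184.76384762459938 Fx 0.06245662746209263 Fy -0.48658392416491586 Fz -5.8210063232901135 My 0.10440258880567944
```

>>> move_arm --commands '[[[0,0,0.5,0],[0,0,1,0],[0,0,1.5,0],[0,0,1.5,0],[0,0,1.5,0],[0,0,1,0],[0,0,0.5,0],[0,0,0,0]]]'

```text
clock: 17.9
tool_pos: [0.4948, 0.1875, 0.1849]
orientation: [-121.4, 90.0, 38.3]
force: [-0.9, 0.6, -6.3]
opening: 0.0236
```

```bash
python3 f.py
```

```text
17.9 [0.4948 0.1875 0.1849] 159.66710393859972 [-0.86  0.58 -6.33] 0.023594407182539214
force tool y,z: -0.25 1.0
stand x mm -84.43176590639082 z 184.92965594820916 Fx -1.0035431174068195 Fy 0.24686785125495941 Fz -6.327604002238203 My 0.2049029521974599
```

>>> move_arm --commands '[[[-0.8,0,0,0],[-1.6,0,0,0],[-2,0,0,-0.043],[-2,0,0,-0.043],[-2,0,0,-0.043],[-1.2,0,0,0],[-0.4,0,0,0],[0,0,0,0]]]'

```text
clock: 18.7
tool_pos: [0.4955, 0.187, 0.2847]
orientation: [-103.7, 90.0, 63.3]
force: [-0.1, -0.6, -5.4]
opening: 0.0239
```

```bash
python3 -c "
from st import *
to(.5747,-.167)"
```

```text
18.7 [0.4955 0.187  0.2847] 166.91619901261618 [-0.11 -0.61 -5.41] 0.023880289516598506
force tool y,z: 0.62 -0.03
dy,dz cm 32.69 -15.73
```

>>> move_arm --commands '[[[0,1,-0.5,0],[0,2,-1,0],[0,3,-1.4,0],[0,3,-1.4,0],[0,3,-1.4,0],[0,3,-1.4,0],[0,3,-1.4,0]]]'

```text
clock: 19.4
tool_pos: [0.5372, -0.0094, 0.2834]
orientation: [27.7, 89.9, -165.3]
force: [0.8, 0.6, -5.1]
opening: 0.0242
```

>>> move_arm --commands '[[[0,3,-1.4,0],[0,3,-1.4,0],[0,3,-1.4,0],[0,2.5,-1.2,0],[0,1.8,-1,0],[0,1,-0.6,0],[0,0.4,-0.2,0],[0,0,0,0]]]'

```text
clock: 20.2
tool_pos: [0.5744, -0.1671, 0.2838]
orientation: [1.6, 89.9, 168.6]
force: [0.1, 0.8, -6.5]
opening: 0.024
```

>>> move_arm --commands '[[[1,0,0,0],[1.5,0,0,0],[1.5,0,0,0],[1,0,0,0],[0.5,0,0,0],[0,0,0,0],[0,0,0,0]]]'

```text
clock: 20.9
tool_pos: [0.5751, -0.1668, 0.2302]
orientation: [175.6, 89.9, -17.4]
force: [-0.7, -0.0, -5.2]
opening: 0.024
```

Run:
```python
from st import *
from h import *
to(.5747,-.167)
im=[]
for n,(x,y) in dict(side=(260,150),top=(340,180)).items():
    p,d=snapshot(n);np.savez(n+"1.npz",p=p,d=d);im.append(cv2.resize(p[y:y+130,x:x+100],(400,520),interpolation=cv2.INTER_CUBIC))
cv2.imwrite("pics/overbox.png",np.hstack(im)[:,:,::-1])
```

```text
20.9 [ 0.5751 -0.1668  0.2302] 167.0198531163426 [-0.74 -0.04 -5.24] 0.024024865874639676
force tool y,z: 0.21 0.71
dy,dz cm 0.03 0.03
```

View pics/overbox.png

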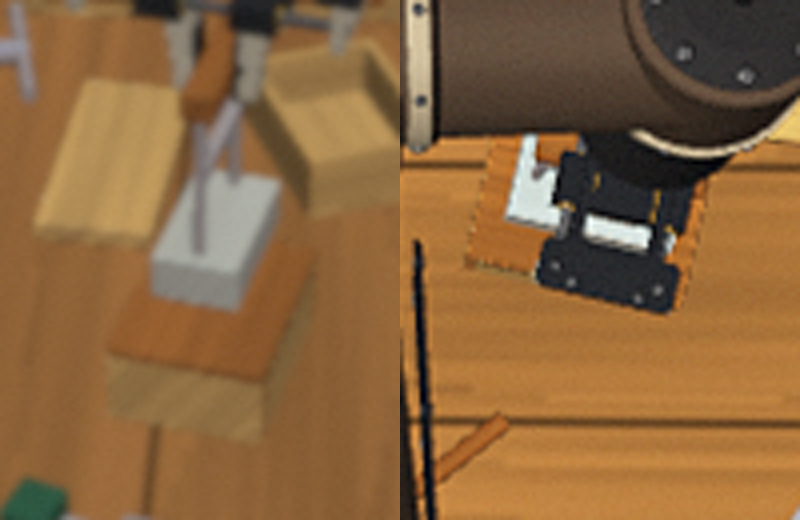

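The weight hangs level and square, about 35 mm above the lid. Quick check of the block's position before lowering.

Run:
```python
from h import *
z=np.load("side1.npz");p,d=z["p"],z["d"];W=cloud("side",p,d);hs=cv2.cvtColor(p,cv2.COLOR_RGB2HSV)
v,u=np.mgrid[:480,:640]
R=(u>285)&(u<345)&(v>185)&(v<235)
m=R&(hs[...,1]<60)&(hs[...,2]>140)&(abs(W[...,2]-.1296)<.006)
r=cv2.minAreaRect((W[m][:,:2]*1000).astype(np.float32));print(m.sum(),np.median(W[m][:,2]),r)
m2=(abs(W[...,2]-.06)<.008)&(hs[...,0]<20)&(hs[...,1]>90)&(abs(W[...,0]-.575)<.08)&(abs(W[...,1]+.167)<.1)
r=cv2.minAreaRect((W[m2][:,:2]*1000).astype(np.float32));print(m2.sum(),np.median(W[m2][:,2]),r,cv2.boxPoints(r).tolist())
```

```text
454 0.12976552270179764 ((574.1397705078125, -162.71548461914062), (117.02275848388672, 59.83617401123047), 77.67390441894531)
980 0.06027703056966116 ((574.8969116210938, -164.60311889648438), (156.56239318847656, 111.38157653808594), 77.25678253173828) [[503.3104553222656, -228.6717529296875], [611.9485473632812, -253.24050903320312], [646.4833984375, -100.53448486328125], [537.8452758789062, -75.96572875976562]]
```

>>> move_arm --commands '[[[0.5,0.1,0,0],[0.8,0,0,0],[0.8,0,0,0],[0.6,0,0,0],[0.3,0,0,0],[0.1,0,0,0],[0,0,0,0],[0,0,0,0]]]'

```text
clock: 21.8
tool_pos: [0.5747, -0.1679, 0.1988]
orientation: [176.2, 90.0, -16.8]
force: [0.9, 0.0, -4.6]
opening: 0.024
```

```bash
python3 f.py
```

```text
21.8 [ 0.5747 -0.1679  0.1988] 167.00012475117245 [ 0.94  0.01 -4.64] 0.023992645988801714
force tool y,z: -0.22 -0.91
stand x mm 74.14638280105098 z 198.84884194108804 Fx 0.9149493309615014 Fy 0.2210267514383331 Fz -4.638918046129521 My 0.1267677041063847
```

>>> move_arm --commands '[[[0.1,0,0,0],[0.05,0,0,0],[0.05,0,0,0],[0,0,0,0],[0,0,0,0]]]'

```text
clock: 22.3
tool_pos: [0.5745, -0.1679, 0.1966]
orientation: [-79.4, 90.0, 87.6]
force: [0.6, 0.2, -6.7]
opening: 0.024
```

```bash
python3 f.py
```

```text
22.3 [ 0.5745 -0.1679  0.1966] 166.9960217605136 [ 0.64  0.21 -6.73] 0.023954510539926418
force tool y,z: -0.35 -0.58
stand x mm 73.91113312957573 z 196.5798667235999 Fx 0.5785601569790065 Fy 0.34638101029197566 Fz -6.731292080395002 My 0.08267600261246857
```

>>> move_arm --commands '[[[0.05,0,0,0],[0.05,0,0,0],[0,0,0,0],[0,0,0,0]]]'

```text
clock: 22.7
tool_pos: [0.5745, -0.1679, 0.1955]
orientation: [29.6, 90.0, -163.4]
force: [0.1, 0.3, -4.9]
opening: 0.0236
```

>>> move_arm --commands '[[[0.05,0,0,0],[0,0,0,0],[0,0,0,0]]]'

```text
clock: 23.0
tool_pos: [0.5746, -0.1679, 0.1952]
orientation: [-169.9, 90.0, -2.9]
force: [-0.1, -0.3, -5.1]
opening: 0.0233
```

>>> move_arm --commands '[[[0.05,0,0,0],[0,0,0,0],[0,0,0,0]]]'

```text
clock: 23.3
tool_pos: [0.5747, -0.1678, 0.1951]
orientation: [-172.0, 90.0, -5.0]
force: [-0.9, 2.0, -0.0]
opening: 0.0238
```

The lid now carries the weight (Fz ≈ 0). Letting go gently and withdrawing.

>>> move_arm --commands '[[[0,0,0,0],[0,0,0,0],[0,0,0,0],[0,0,0,0],[0,0,0,0],[0,0,0,0],[0,0,0,0]]]' --jaw 5

```text
clock: 24.0
tool_pos: [0.5745, -0.1679, 0.1945]
orientation: [63.2, 90.0, -129.8]
force: [-0.0, 0.2, -0.3]
opening: 0.0497
```

>>> move_arm --commands '[[[-0.3,0,0,0],[-0.7,0,0,0],[-1.5,0,0,0],[-2.5,0,0,0],[-3,0,0,0],[-3,0,0,0],[-1.5,0,0,0],[0,0,0,0]]]'

```text
clock: 24.8
tool_pos: [0.5756, -0.1682, 0.3232]
orientation: [-173.8, 89.7, -6.8]
force: [0.3, 0.8, 0.1]
opening: 0.0502
```

>>> move_arm --commands '[[[0,3,0,0],[0,4,0,0],[0,4,0,0],[0,4,0,0],[0,4,0,0],[0,4,0,0],[0,3,0,0],[0,0,0,0]]]'

```text
clock: 25.6
tool_pos: [0.5144, -0.4243, 0.3181]
orientation: [-1.6, 89.9, 165.2]
force: [-0.0, -0.2, -0.6]
opening: 0.05
```

Run:
```python
from st import *
from h import *
im=[]
for n,(x,y) in dict(side=(230,180),top=(330,180)).items():
    p,d=snapshot(n);im.append(cv2.resize(p[y:y+150,x:x+120],(400,500),interpolation=cv2.INTER_CUBIC))
    W=cloud(n,p,d);hs=cv2.cvtColor(p,cv2.COLOR_RGB2HSV);near=(abs(W[...,0]-.575)<.09)&(abs(W[...,1]+.167)<.11)
    br=(hs[...,0]<20)&(hs[...,1]>90)
    for k,m in dict(block=near&(hs[...,1]<60)&(hs[...,2]>140)&(abs(W[...,2]-.094)<.006),grip=near&br&(W[...,2]>.205),lid=near&br&(abs(W[...,2]-.06)<.007)).items():
        if m.sum()>20: print(n,k,m.sum(),np.median(W[m][:,2]).round(4),cv2.minAreaRect((W[m][:,:2]*1000).astype(np.float32)))
cv2.imwrite("pics/final.png",np.hstack(im)[:,:,::-1])
```

```text
25.6 [ 0.5144 -0.4243  0.3181] 166.78617375610634 [-0.03 -0.19 -0.63] 0.04995568293602965
force tool y,z: 0.19 -0.01
side block 467 0.0945 ((573.6636352539062, -164.62384033203125), (114.60498046875, 59.75678253173828), 77.76461029052734)
side grip 314 0.2227 ((579.266357421875, -159.8810272216797), (80.19125366210938, 98.35456848144531), 14.596781730651855)
side lid 713 0.0603 ((574.3187255859375, -165.61700439453125), (157.5131378173828, 111.58906555175781), 77.19799041748047)
top block 497 0.0937 ((572.9600830078125, -166.58746337890625), (109.085693359375, 58.947166442871094), 76.29020690917969)
top grip 6096 0.7419 ((569.0480346679688, -196.20005798339844), (167.953125, 161.55752563476562), 0.006266961805522442)
top lid 916 0.0594 ((575.0927124023438, -167.77186584472656), (150.10751342773438, 111.58038330078125), 77.03034210205078)
```

View pics/final.png

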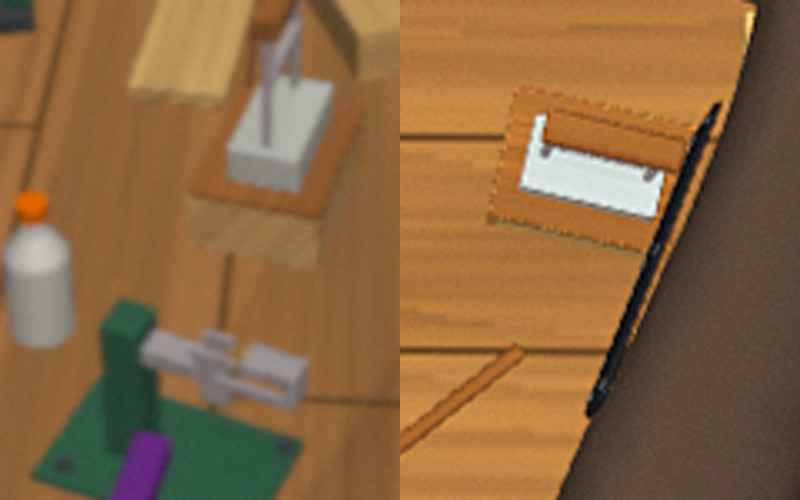

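The weight stands centred and square on the lid, to within about 2 mm and 0.7°. The box hasn't moved and the keeper is shut. Handing in.

```bash
python3 -c "
from plant import *
print(close_job())"
```

```text
the job is handed in; nothing more can be done
None
```

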